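# Set the pot stop on the potting bench

## Robot

A 6-joint arm with a two-finger parallel gripper is mounted at the origin on the work surface. World frame = base frame: x ahead of the robot, y to its left, z up, the work surface at z = 0. Lengths are in m, angles in rad, forces in N, time in s.
With the tool pointing down it reaches from about 0.275 to 0.75 m from the base axis. Payload 10.2 kg.
Tool frame: the origin (TCP) lies between the finger pads; the fingertips stand 25 mm ahead of it and the grasp point (between the pads) lies 6 mm ahead of it (nose_length is the distance from the TCP to the fingertips, in m); z points along the fingers, x is the direction in which the jaws open and shut, and the axes are right-handed (so a half turn about z gives the same grasp; the last joint's range is limited). The gripper opens to 85 mm and grips with 20 to 120 N. Pads are 22 mm wide; open, the fingers measure 114 mm over their backs; the gripper's body (76 mm by 85 mm) begins 54 mm behind the grasp point. The pads swing forward as they close: fully open they stand 13 mm farther back than shut.
Start: joints at [0.973, 0.313, 1.498, -0, 1.331, -0.223], TCP at [0.192, 0.489, 0.256] pointing down, gripper open.
Joint ranges: [-2.94, 2.94], [-0.97, 2.17], [0.19, 2.56], [-1.23, 4.37], [0.02, 3.11], [-2.88, 2.88]. Speed limits (rad/s): [2.39, 2.39, 3.01, 3.14, 3.14, 3.14].

## Interface

Orientations are given as a unit quaternion [w, x, y, z].
In Python, from rig import * gives the robot as it stands. The module is installed in compiled form; this text tells all that it offers. Calls block until the motion is done:
- goto(position, orientation): joint-space move of the TCP to a pose.
- move_straight(position, ori=None, velocity=0.15, max_force=None): straight line of the TCP; ori=None keeps the orientation; velocity is the mean speed in m/s. With max_force (N) it stops when the force on the tool has changed by that much, and returns True; else False.
- movej(angles): joint-space move.
- gripper_open() and close_gripper(effort=None): open the fingers fully, or close them until they stop; effort is the grip in N (None keeps the last).
- wait(seconds).
- solve_ik(position, orientation): joint angles nearest the present ones, or None.
- sense(): the state.
- get_image(name): name is "side" or "top"; returns (picture, depth): 480x640x3 uint8, red, green, blue; 480x640 float32, m along the optical axis (not along the pixel's ray), 0 where there is no reading.
- camera_params(name): a dict with "fov_y" (degrees; the focal length in pixels is half the picture's height over the tangent of half this angle, whatever the lens; pixels are square), "cx", "cy" (the principal point, pixels), "rvec" (rotation vector, rad) and "tvec" (3), from world to camera coordinates, as OpenCV has them. Camera axes: x right, y down, z forward; pixel columns grow to the right and rows downward; lengths in m; the calibration is good to about 2 mm. A picture is of the moment at which its call begins. camera_params takes no time and is no camera call.
A pose or a line that the arm cannot do raises Unreachable and nothing moves.
- sign_off(): hands the job in, once; it reports no verdict.
The state is a dict: "time": time; "joints": joint angles; "qvel": joint speeds; "joint_efforts": joint torques, N m; "tool_pos": TCP position; "eef_rot": TCP orientation; "ft_force": force on the tool from outside, world axes, zero at the start; "moment": the same for the moment, N m; "gripper_width": opening from 0.0 (shut) to 1.0 (fully open).
Only numpy, scipy, OpenCV 4.12 (cv2) and the standard library are available. Lean on these libraries where they do the work, as an engineer would, in place of code of your own. Each camera call takes 0.05 s, during which the arm holds its last target.

## Task

Push the sliding pot stop along its rail, towards the collar, until its pin clicks down into the notch between the collar's two ridges. Then push the squat pot along the bench until it stands up against the middle part of the stop's plate, on the side away from where the stop came from, with the stop still clicked in. Only push: do not lift or tip the pot, and leave everything else on the bench where it is.

Things in the scene. Friction and masses are not known exactly. Their poses are not given: they have to be found in the camera images.
- rig: Fixed rail: level aluminium bar 460 mm long, 30 mm wide, top 40 mm above the bench, on two dark end feet (50 x 30 mm, 44 mm tall, 225 mm either side of the middle). Origin: on the bench under the rail's middle. y runs along the rail, z up; the lane of the stop's plate and the pot is on the -x (robot's) side, its middle at x = -87.5 mm. Stands at another place and yaw each time.
- notch (a point): Bottom of the notch between two rounded steel ridges (8 mm radius, 18 mm apart, lying across the rail) on a dark collar on the rail; 51 mm above the bench. Axes as the rail's. The collar is clamped tight, at another place each time, 85 to 205 mm from the stop towards rail -y. The stop's saddle passes over it.
- stop_plate (a point): Centre of the sliding stop's upright plywood plate: 115 mm across the lane (x), 12 mm thick along the rail (y), 6 to 75 mm above the bench. Axes as the rail's. Fixed to a grey saddle on the rail (68 x 50 mm, 70 mm tall, centred 87.5 mm towards +x). Starts near the rail's +y end. The stop is seated when this point is at the same y along the rail as notch.
- stop (a joint): Travel of the stop along the rail (m), growing towards rail -y, 0 at its +y end. It slides with about 1.5 N. At the collar its sprung pin climbs the first ridge from 19 mm before the notch, needing up to 15 N, passes its flat top (it can rest there) 9 mm before the notch, then from 6 mm drops and draws the stop in by itself: the push felt falls away. About 10 N pushes it out again, either way.
- pin_top (a point): Top of the dark round knob (18 mm wide) of the sprung pin, in the middle of the stop's saddle. 81 mm above the bench on the plain rail, 85 mm on top of a ridge, a little under 82 mm in the notch.
- pot: Squat empty ceramic pot, loose in the lane near the rail's -y end: 75 mm tall, widest low down (100 mm across from 18 to 36 mm up), foot 86 mm, rim 88 mm across; about 0.45 kg. Origin: centre of its underside. Push it low, at the belly, or it may tip. Against the plate, its centre is 56 mm from the plate's centre along the rail, towards -y.
- tall_pot: Bystander: tall narrow green ceramic pot, 130 mm tall, 96 mm at the rim, beyond the rail. Origin: centre of its underside.
- sprayer: Bystander: white trigger sprayer, 190 mm tall, 80 mm across, beyond the rail towards -y. Origin: centre of its underside.
- jar: Bystander: small glass jar with a clip lid, 62 mm across, 68 mm tall, beyond the rail between the sprayer and the tall pot. Origin: centre of its underside.
- trowel: Bystander: wooden-handled transplanting trowel lying across the lane beyond the +y end of the rail, 290 mm long, 28 mm high. Origin: on the bench under its neck; x axis towards the blade.
- rake: Bystander: steel hand rake lying beyond the rail towards +y, 250 mm long, 84 mm wide, 27 mm high. Origin: on the bench near the middle of its length.
- tin: Bystander: plain round tin, 66 mm across, 75 mm tall, on the robot's side of the lane near its -y end. Origin: centre of its underside.

How it is judged:
On the way, in this order (a step that is already met when the one before it is completed fails the run):
1. the stop is seated in the notch (y of stop_plate in the frame of notch between -0.004 and 0.004 m), for 0.3 s.
2. the pot stands against the stop's plate (all of step 1 and y of pot in the frame of stop_plate between -0.064 and -0.05 m and x of pot in the frame of stop_plate between -0.035 and 0.035 m), for 0.2 s.
At the end, for the whole second after the job is handed in: The stop is seated in the notch (within 4 mm along the rail); the squat pot stands upright on the bench at rest, on the -y side of the plate, against it or at most 8 mm short of touching, its centre within 35 mm of the plate's middle across the lane (all of step 2 and angle between pot's own z axis and vertical below 0.08 rad and height (world z) of pot below 0.004 m and linear speed of pot below 0.01 m/s).
It fails at once if the squat pot is lifted off the bench or tipped (height (world z) of pot above 0.012 m or angle between pot's own z axis and vertical above 0.3 rad).
It fails at once if another thing on the bench (tall pot, sprayer, jar, trowel, rake or tin) is shifted by more than 20 mm (distance of any of tall_pot, sprayer, jar, trowel, rake, tin from where it was at the start of the episode above 0.02 m).
It also fails if it takes over 64 s, if anything falls off the work surface, if the arm or the gripper's body presses on something with over 40 N, if the wrist force passes 120 N, or if a joint passes its speed limit or range.

## Working session

There is one attempt and no reset: what is moved stays moved. The work goes in short steps, each a Python script; the robot and the scene stay as the last script left them, time stands still between calls to the robot, and variables do not carry over. Pictures are saved under pics/ and viewed, and the job is handed in when it is done.

```bash
mkdir -p pics; ls
python3 - <<'E'
from rig import *
import cv2, numpy as np
for n in ["side","top"]:
    p,d=get_image(n); c=camera_params(n); print(n,c)
    cv2.imwrite(f"pics/{n}0.png",p[:,:,::-1]); np.save(f"{n}0.npy",d); np.save(f"{n}0rgb.npy",p)
s=sense(); print(s)
E
```

```text
pics
side {'fov_y': 56.27975561158225, 'cx': 321.31366123448566, 'cy': 242.0926008594845, 'rvec': array([ 2.01574627, -0.85062452,  0.43138253]), 'tvec': array([-0.35810812,  0.26369096,  0.64511917])}
top {'fov_y': 56.83521974106047, 'cx': 319.67427350476765, 'cy': 234.32404131155678, 'rvec': array([ 2.18160799, -2.13192196,  0.14241344]), 'tvec': array([0.00265697, 0.54562068, 0.95960845])}
{'time': 0.1, 'joints': array([ 9.72605851e-01,  3.13386558e-01,  1.49837953e+00,  1.36378145e-05,
        1.33103517e+00, -2.23422551e-01]), 'qvel': array([ 0.00112793, -0.00134911, -0.00225487,  0.00120719,  0.00023335,
       -0.00021505]), 'joint_efforts': array([ 5.20868227e-03, -4.12893355e+01, -2.60142052e+01, -3.91095045e-05,
        2.95239377e-03,  1.37261242e-07]), 'tool_pos': array([0.1920746 , 0.48837074, 0.25578919]), 'eef_rot': array([ 2.14945669e-04,  8.26456016e-01,  5.63000966e-01, -5.64820465e-04]), 'ft_force': array([-0.15847189,  0.31439825,  0.16354933]), 'moment': array([-0.01331549,  0.01261797,  0.02852999]), 'gripper_width': 0.9963712721402246}
```

View pics/side0.png

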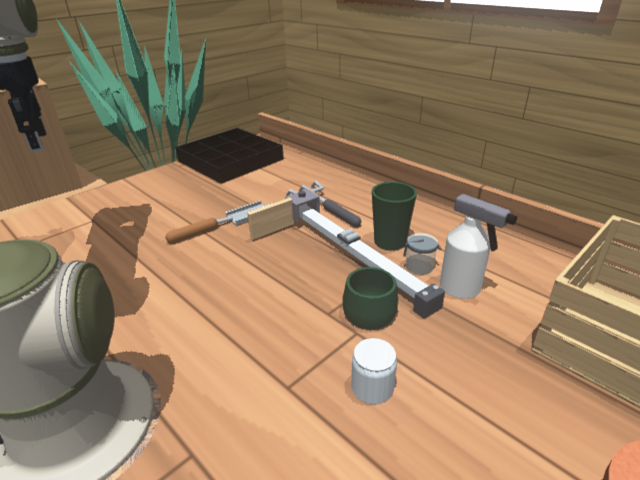

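View pics/top0.png

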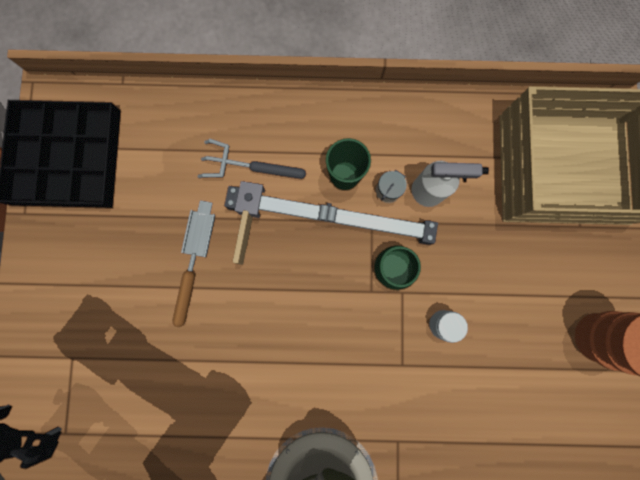

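Side view: the plate is at (270,217), the collar at (348,237), the pot at (370,298) and the tin at (374,372). Top view: the knob is at (249,198), the collar at (328,212), the rail feet at (233,198) and (428,232), the pot at (398,267) and the tin at (452,327). Next I'll measure them.

```bash
cat > h.py <<'E'
import numpy as np, cv2
def K(c):
    f=240/np.tan(np.radians(c["fov_y"]/2)); return np.array([[f,0,c["cx"]],[0,f,c["cy"]],[0,0,1.]])
def RT(c): return cv2.Rodrigues(np.array(c["rvec"]))[0],np.array(c["tvec"])
def ray(c,uv):
    R,t=RT(c); uv=np.atleast_2d(uv).astype(float)
    d=np.c_[uv,np.ones(len(uv))]@np.linalg.inv(K(c)).T@R; return -R.T@t,d
def onz(c,uv,z):
    o,d=ray(c,uv); return o+d*((z-o[2])/d[:,2])[:,None]
def proj(c,P):
    return cv2.projectPoints(np.atleast_2d(P).astype(float),np.array(c["rvec"]),np.array(c["tvec"]),K(c),None)[0][:,0]
def cloud(c,d):
    v,u=np.mgrid[:480,:640]; o,r=ray(c,np.c_[u.ravel(),v.ravel()])
    return (o+r*d.ravel()[:,None]).reshape(480,640,3)
E
python3 - <<'E'
from rig import *
from h import *
for n in ["top","side"]:
    c=camera_params(n); p=np.load(f"{n}0rgb.npy"); d=np.load(f"{n}0.npy"); X=cloud(c,d)
    print(n,"table z",X[300,300],X[400,300]); 
    if n=="top":
        for u,v in [(249,198),(242,235),(300,207),(328,212),(233,198),(428,232),(398,267),(452,327)]: print((u,v),X[v,u].round(4),p[v,u])
    x0,y0,w,h=(170,150,290,200) if n=="top" else (160,170,340,240)
    s=800//w if n=="top" else 2
    cr=cv2.resize(p[y0:y0+h,x0:x0+w],None,fx=2.7 if n=="top" else 2.3,fy=2.7 if n=="top" else 2.3,interpolation=cv2.INTER_CUBIC)
    cv2.imwrite(f"pics/{n}crop.png",cr[:,:,::-1])
c=camera_params("top");p=np.load("top0rgb.npy").astype(int);X=cloud(c,np.load("top0.npy"))
hsv=cv2.cvtColor(p.astype(np.uint8),cv2.COLOR_RGB2HSV)
# rail
m=(hsv[...,1]<40)&(hsv[...,2]>190); m[:190]=0;m[245:]=0;m[:,:255]=0;m[:,425:]=0
ys,xs=np.nonzero(m); P=onz(c,np.c_[xs,ys],0.04)
mu=P[:,:2].mean(0); r=cv2.minAreaRect(P[:,:2].astype(np.float32)); print("rail rect",r,len(xs),"depth z",np.median(X[m][:,2]))
# plate top via depth z
z=X[...,2]
for nm,(u0,u1,v0,v1),lo,hi in [("plate",(230,260,214,270),.066,.084),("pot rim",(370,425,240,295),.066,.084),("tin",(425,475,305,350),.066,.084),("saddle",(235,265,180,216),.062,.078),("feet-",(415,445,215,250),.036,.052),("feet+",(222,242,180,215),.036,.052)]:
    mm=np.zeros_like(m); mm[v0:v1,u0:u1]=True; mm&=(z>lo)&(z<hi)
    q=X[mm]; rr=cv2.minAreaRect(q[:,:2].astype(np.float32)); cc=cv2.minEnclosingCircle(q[:,:2].astype(np.float32))
    print(nm,len(q),"z",np.median(q[:,2]).round(4),"rect",np.round(rr[0],4),np.round(rr[1],4),round(rr[2],1),"circ",np.round(cc[0],4),round(cc[1],4))
E
```

```text
top table z [ 0.39804726  0.05657746 -0.0013532 ] [0.17954882 0.05023797 0.00223847]
(249, 198) [0.6154 0.17   0.079 ] [77 80 84]
(242, 235) [0.5352 0.1825 0.0729] [182 159 122]
(300, 207) [0.6052 0.0608 0.0425] [191 199 199]
(328, 212) [ 0.5942 -0.0021  0.0484] [85 89 92]
(233, 198) [0.6221 0.2118 0.0427] [74 76 80]
(428, 232) [ 0.5552 -0.2259  0.0434] [79 81 86]
(398, 267) [ 0.4782 -0.1664  0.0024] [ 73 105  81]
(452, 327) [ 0.3508 -0.2665  0.0756] [194 200 198]
side table z [ 0.41151331 -0.03817893  0.00124237] [ 0.25796617 -0.2033186  -0.00130522]
rail rect ((0.5873624682426453, -0.03236287832260132), (0.3667491376399994, 0.02580508589744568), 81.29251861572266) 1620 depth z 0.03980839708907502
plate 306 z 0.0741 rect [0.5324 0.1857] [0.0274 0.1143] 71.9 circ [0.5295 0.1769] 0.0574
pot rim 388 z 0.0743 rect [ 0.4756 -0.1573] [0.0881 0.0878] 0.5 circ [ 0.4755 -0.1571] 0.0451
tin 695 z 0.0748 rect [ 0.3516 -0.266 ] [0.0597 0.0611] 0.5 circ [ 0.3515 -0.2669] 0.0317
saddle 679 z 0.0696 rect [0.6154 0.1737] [0.0511 0.0756] 80.2 circ [0.6186 0.174 ] 0.0411
feet- 410 z 0.043 rect [ 0.5577 -0.2203] [0.0492 0.0507] 83.1 circ [ 0.5576 -0.2232] 0.0312
feet+ 260 z 0.0435 rect [0.6169 0.2148] [0.0668 0.0367] 9.9 circ [0.6182 0.2076] 0.0353
```

View pics/topcrop.png

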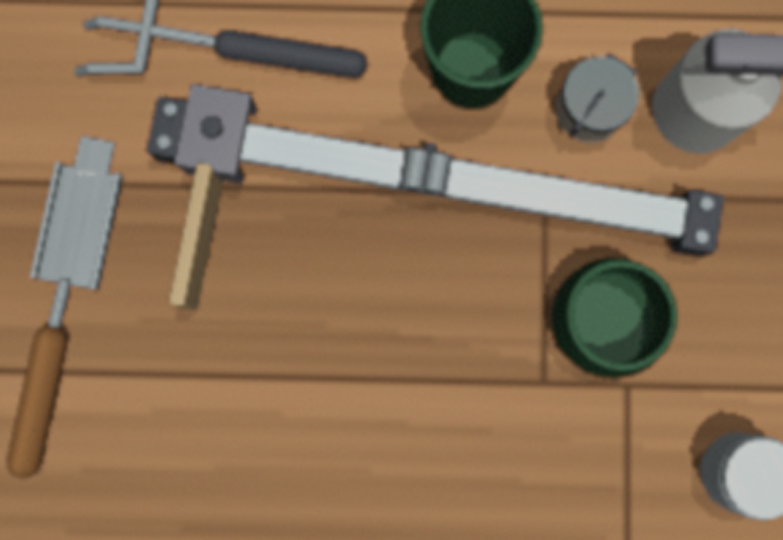

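View pics/sidecrop.png

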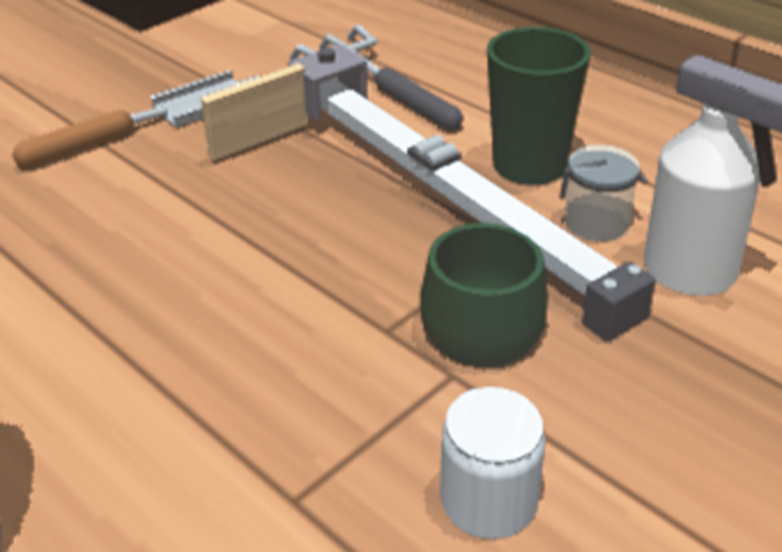

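Run:
```python
from rig import *
from h import *
c=camera_params("top");p=np.load("top0rgb.npy");X=cloud(c,np.load("top0.npy"))
ya=np.array([0.1515,0.9885]);ya/=np.linalg.norm(ya);xa=np.array([ya[1],-ya[0]])
# feet centres by corner rect on z=.044 plane (dark mask)
g=cv2.cvtColor(p,cv2.COLOR_RGB2GRAY).astype(int); sat=cv2.cvtColor(p,cv2.COLOR_RGB2HSV)[...,1]
m=((sat<40)&(X[...,2]>.03)).astype(np.uint8); m[:185]=0; m[248:]=0; m[:,:225]=0; m[:,440:]=0
ys,xs=np.nonzero(m&(g<110)&(X[...,2]<.06))
# rail edges fit: silver mask
mm=(sat<40)&(g>175); mm[:190]=0;mm[245:]=0;mm[:,:265]=0;mm[:,418:]=0; mm[:,316:342]=0
pts=[]
for u in range(268,416):
    v=np.nonzero(mm[:,u])[0]
    if len(v)>6: pts.append((u,(v[0]+v[-1])/2))
P=onz(c,pts,.04)[:,:2]; vx,vy,x0,y0=cv2.fitLine(P.astype(np.float32),cv2.DIST_HUBER,0,.01,.01).ravel()
ya=np.array([vx,vy])*np.sign(vy);xa=np.array([ya[1],-ya[0]]);O=np.array([x0,y0]); print("axis",ya,O,"yaw",np.arctan2(xa[1],xa[0]))
def rf(q): q=np.atleast_2d(q)[:,:2]-O; return np.c_[q@xa,q@ya]
# profile of gray along rail centre at collar
for z in (.052,):
  for s in np.arange(-.02,.085,.0015):
    w=[np.r_[O+ya*s+xa*t,z] for t in (-.008,0,.008)]
    uv=proj(c,np.array(w)); val=[cv2.remap(g.astype(np.float32),np.float32([[a]]),np.float32([[b]]),cv2.INTER_LINEAR)[0,0] for a,b in uv]
    print(round(s,4),np.round(val).astype(int),uv[1].round(1)) if 0.0<s<.07 else None
# knob
k=(g<90)&(X[...,2]>.074); k[:185]=0;k[212:]=0;k[:,:238]=0;k[:,262:]=0
ys,xs=np.nonzero(k); print("knob",len(xs),xs.mean(),ys.mean(),rf(onz(c,[[xs.mean(),ys.mean()]],.081)))
for nm,q in dict(plate=(.5324,.1857),pot=(.4756,-.1572),tin=(.3516,-.2666),saddle=(.6154,.1737),footm=(.5577,-.2215)).items(): print(nm,rf([q]))
```

```text
axis [0.15259823 0.9882883 ] [ 0.5859904 -0.0388243] yaw -0.15319678
0.001 [200 200 200] [344.1 215.7]
0.0025 [200 199 200] [343.4 215.6]
0.004 [199 199 200] [342.7 215.4]
0.0055 [199 200 199] [342.1 215.3]
0.007 [199 200 199] [341.4 215.2]
0.0085 [199 200 198] [340.7 215.1]
0.01 [200 200 199] [340.1 215. ]
0.0115 [200 200 199] [339.4 214.9]
0.013 [200 200 199] [338.7 214.7]
0.0145 [199 199 200] [338.1 214.6]
0.016 [196 193 199] [337.4 214.5]
0.0175 [186 176 185] [336.7 214.4]
0.019 [153 147 160] [336.1 214.3]
0.0205 [123 118 121] [335.4 214.2]
0.022 [106 106 113] [334.7 214. ]
0.0235 [118 119 118] [334.1 213.9]
0.025 [134 134 136] [333.4 213.8]
0.0265 [146 146 146] [332.7 213.7]
0.028 [153 155 153] [332.1 213.6]
0.0295 [155 156 157] [331.4 213.4]
0.031 [151 152 150] [330.7 213.3]
0.0325 [141 142 141] [330.1 213.2]
0.034 [129 129 129] [329.4 213.1]
0.0355 [114 113 113] [328.7 213. ]
0.037 [ 98  96 100] [328.1 212.9]
0.0385 [91 95 91] [327.4 212.7]
0.04 [100 103 103] [326.7 212.6]
0.0415 [118 122 118] [326.1 212.5]
0.043 [134 135 136] [325.4 212.4]
0.0445 [146 146 146] [324.7 212.3]
0.046 [153 155 154] [324.1 212.2]
0.0475 [156 157 158] [323.4 212. ]
0.049 [151 153 151] [322.7 211.9]
0.0505 [141 142 141] [322.1 211.8]
0.052 [128 128 129] [321.4 211.7]
0.0535 [112 113 113] [320.7 211.6]
0.055 [100  97 100] [320.1 211.5]
0.0565 [104 105  92] [319.4 211.3]
0.058 [136 126 123] [318.7 211.2]
0.0595 [170 162 156] [318.1 211.1]
0.061 [193 184 190] [317.4 211. ]
0.0625 [199 196 197] [316.7 210.9]
0.064 [200 199 200] [316.1 210.8]
0.0655 [199 199 200] [315.4 210.6]
0.067 [198 198 200] [314.8 210.5]
0.0685 [198 198 199] [314.1 210.4]
knob 47 247.95744680851064 196.68085106382978 [[-0.00073078  0.21323543]]
plate [[-0.0872248   0.21371694]]
pot [[-0.09103365 -0.1338347 ]]
tin [[-0.19688715 -0.26087562]]
saddle [[-0.0033657   0.21452313]]
footm [[-8.31113356e-05 -1.84853319e-01]]
```

Plate, pot and foot positions agree with the given geometry: plate x is −87 mm, pot x is −91 mm, and the stop-to-notch distance is 175 mm. I'll set up the push on the stop now.

```bash
cat >> h.py <<'E'
from scipy.spatial.transform import Rotation as Rn
ya=np.array([0.15259823,0.9882883]);xa=np.array([ya[1],-ya[0]]);O=np.array([0.5859904,-0.0388243])
def W(x,s,z): return np.r_[O+xa*x+ya*s,z]
def rf(q): q=np.atleast_2d(q)[:,:2]-O; return np.c_[q@xa,q@ya]
def ori(sgn=1):
    x=np.r_[xa*sgn,0]; z=np.array([0,0,-1.]); q=Rn.from_matrix(np.c_[x,np.cross(z,x),z]).as_quat(); return q[[3,0,1,2]]
E
python3 - <<'E'
from rig import *
from h import *
for sg in (1,-1):
    for P in (W(-.075,.265,.16),W(-.075,.05,.063),W(-.09,-.215,.16),W(-.09,-.08,.05)):
        print(sg,P.round(3),solve_ik(P,ori(sg)))
E
```

```text
1 [0.552 0.235 0.16 ] [ 2.06486286e-01  5.60869673e-01  1.38710521e+00 -4.44089210e-16
  1.19361777e+00  3.59683049e-01]
1 [0.519 0.022 0.063] [-1.83186324e-01  5.41242755e-01  1.72334255e+00 -4.44089210e-16
  8.77007349e-01 -2.99895606e-02]
1 [ 0.464 -0.238  0.16 ] [-6.97907461e-01  4.01951928e-01  1.63921810e+00 -4.44089210e-16
  1.10042263e+00 -5.44710698e-01]
1 [ 0.485 -0.104  0.05 ] [-4.48335021e-01  5.23902867e-01  1.80275765e+00 -4.44089210e-16
  8.14932138e-01 -2.95138258e-01]
-1 [0.552 0.235 0.16 ] [ 2.06486286e-01  5.60869673e-01  1.38710521e+00 -4.44089210e-16
  1.19361777e+00 -2.78190960e+00]
-1 [0.519 0.022 0.063] None
-1 [ 0.464 -0.238  0.16 ] [-6.97907461e-01  4.01951928e-01  1.63921810e+00 -4.44089210e-16
  1.10042263e+00  2.59688196e+00]
-1 [ 0.485 -0.104  0.05 ] [-4.48335021e-01  5.23902867e-01  1.80275765e+00 -4.44089210e-16
  8.14932138e-01  2.84645440e+00]
```

Run:
```python
from rig import *
from h import *
close_gripper(20)
goto(W(-.075,.265,.16),ori())
move_straight(W(-.075,.265,.063),velocity=.15)
s=sense(); print(s["time"],rf(s["tool_pos"]),s["tool_pos"][2],s["ft_force"],s["gripper_width"])
hit=move_straight(W(-.075,.215,.063),velocity=.05,max_force=3)
s=sense(); print(hit,s["time"],rf(s["tool_pos"]),s["ft_force"])
hit=move_straight(W(-.075,.088,.063),velocity=.06,max_force=20)
s=sense(); print(hit,s["time"],rf(s["tool_pos"]),s["ft_force"]@np.r_[ya,0],s["ft_force"])
for n in ["top","side"]:
    p,d=get_image(n); cv2.imwrite(f"pics/{n}1.png",p[:,:,::-1]); np.save(f"{n}1.npy",d); np.save(f"{n}1rgb.npy",p)
```

```text
3.3167 [[-0.07457309  0.2653739 ]] 0.06401579319458214 [1.05883046 0.29946143 0.4521901 ] -0.001061332685379128
False 4.4667 [[-0.07498813  0.21505899]] [ 0.20294432  0.79379307 -0.30805161]
False 6.7333 [[-0.07487075  0.08801815]] -0.6710338155801663 [-0.26128462 -0.63864183 -0.51806013]
```

View pics/side1.png

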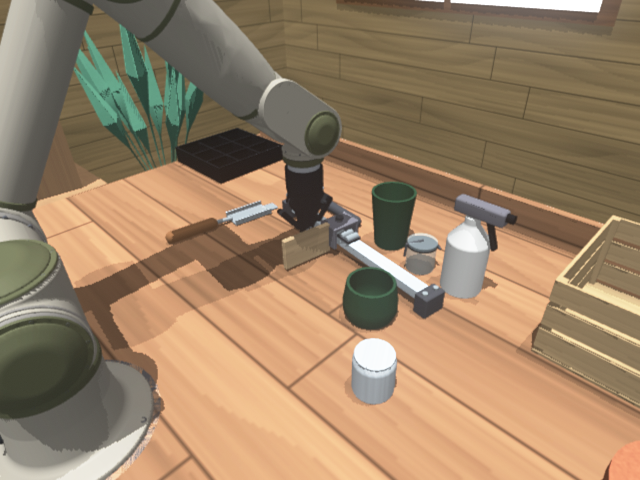

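View pics/top1.png

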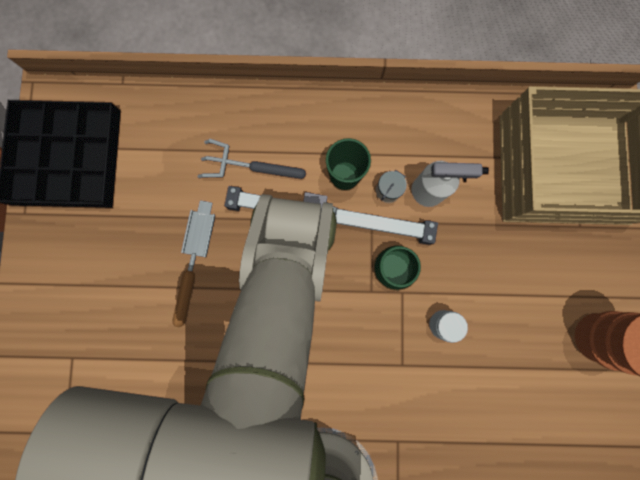

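Both views show the stop slid up close to the collar (side view: plate at (307,248), saddle at (343,225)). I'll continue in small steps and watch the force for the click.

Run:
```python
from rig import *
from h import *
move_straight(W(-.075,.080,.063),velocity=.04,max_force=25)
pk=0
t=.080
while t>.0545:
    t-=.0015
    hit=move_straight(W(-.075,t,.063),velocity=.02,max_force=30)
    wait(.05)
    s=sense(); f=s["ft_force"]@np.r_[ya,0]
    print(hit,round(s["time"],2),round(t,4),rf(s["tool_pos"]).round(4),round(f,2))
    pk=max(pk,f)
    if pk>6 and f<1.5 or hit: break
```

```text
False 7.48 0.0785 [[-0.075   0.0785]] 1.08
False 7.78 0.077 [[-0.075   0.0769]] 0.04
False 8.08 0.0755 [[-0.075   0.0754]] -0.36
False 8.38 0.074 [[-0.075  0.074]] 1.64
False 8.68 0.0725 [[-0.075   0.0734]] 7.77
False 8.98 0.071 [[-0.075   0.0722]] 10.28
False 9.28 0.0695 [[-0.075   0.0704]] 8.31
False 9.58 0.068 [[-0.075   0.0683]] 4.12
False 9.88 0.0665 [[-0.075   0.0663]] 0.92
```

The force has fallen, but by position this is still the flat top of the ridge, about 11 mm before the notch. I'll carry on past the drop point.

Run:
```python
from rig import *
from h import *
t=.0665
while t>.0592:
    t-=.001
    hit=move_straight(W(-.075,t,.063),velocity=.02,max_force=30)
    s=sense(); f=s["ft_force"]@np.r_[ya,0]
    print(hit,round(s["time"],2),round(t,4),rf(s["tool_pos"]).round(4),round(f,2))
p,d=get_image("side"); cv2.imwrite("pics/side2.png",cv2.resize(p[150:330,200:460],None,fx=3,fy=3,interpolation=cv2.INTER_CUBIC)[:,:,::-1])
```

```text
False 10.13 0.0655 [[-0.075   0.0652]] 0.53
False 10.38 0.0645 [[-0.075   0.0643]] -0.11
False 10.63 0.0635 [[-0.075   0.0634]] -0.61
False 10.88 0.0625 [[-0.075   0.0624]] -0.01
False 11.13 0.0615 [[-0.075   0.0615]] -0.33
False 11.38 0.0605 [[-0.075   0.0604]] -0.15
False 11.63 0.0595 [[-0.075   0.0595]] 0.12
False 11.88 0.0585 [[-0.075   0.0584]] -0.43
```

View pics/side2.png

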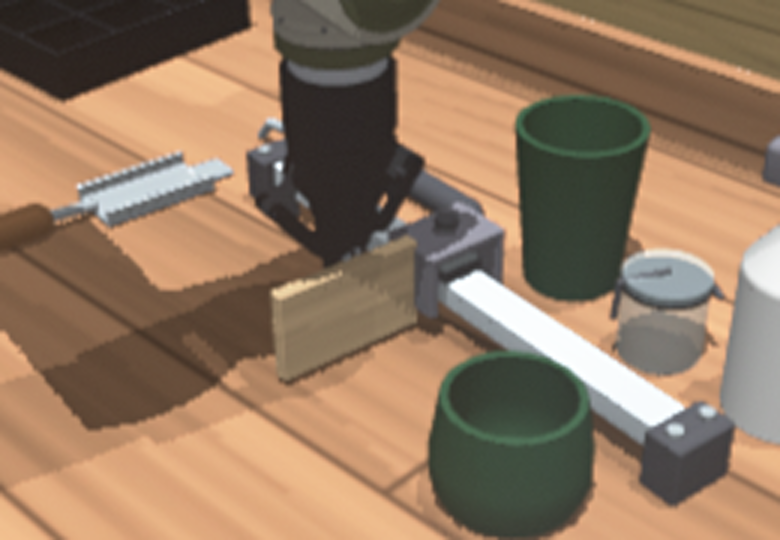

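Run:
```python
from rig import *
from h import *
move_straight(W(-.075,.085,.063),velocity=.1)
move_straight(W(-.085,.07,.16),velocity=.2)
move_straight(W(-.091,-.235,.16),velocity=.2)
s=sense(); print(s["time"],rf(s["tool_pos"]))
for n in ["top","side"]:
    p,d=get_image(n); cv2.imwrite(f"pics/{n}3.png",p[:,:,::-1]); np.save(f"{n}3.npy",d); np.save(f"{n}3rgb.npy",p)
c=camera_params("top");p=np.load("top3rgb.npy");X=cloud(c,np.load("top3.npy"));g=cv2.cvtColor(p,cv2.COLOR_RGB2GRAY)
cv2.imwrite("pics/top3c.png",cv2.resize(p[160:300,260:460],None,fx=4,fy=4,interpolation=cv2.INTER_CUBIC)[:,:,::-1])
```

```text
14.6667 [[-0.09096775 -0.23424489]]
```

View pics/top3c.png

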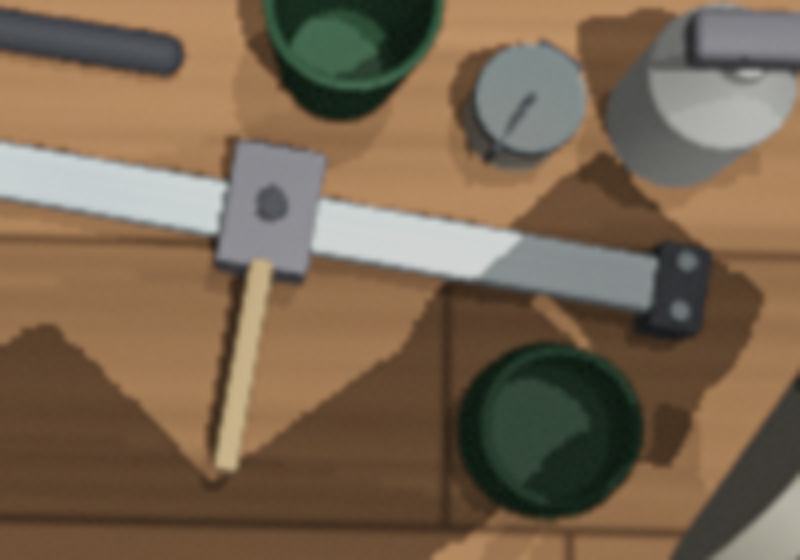

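View pics/side3.png

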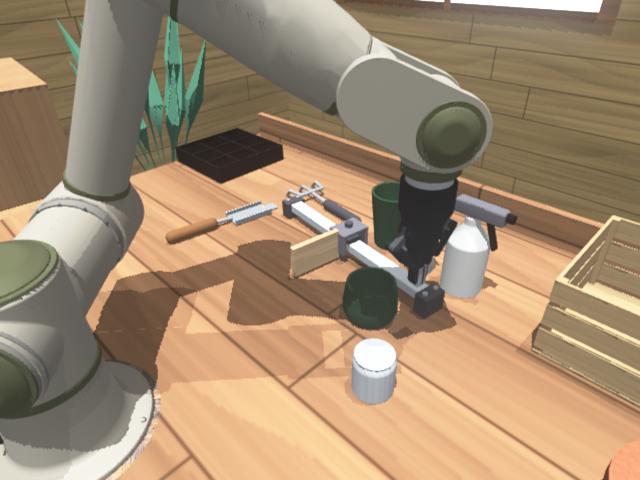

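In the top crop the knob is at about (271,203), i.e. pixel (327.5,210.5) in the full picture, on the collar; the pot hasn't moved. I'll work out the stop's travel position.

Run:
```python
from rig import *
from h import *
c=camera_params("top");p=np.load("top3rgb.npy");X=cloud(c,np.load("top3.npy"));g=cv2.cvtColor(p,cv2.COLOR_RGB2GRAY)
k=(g<90)&(X[...,2]>.074); k[:203]=0;k[219:]=0;k[:,:320]=0;k[:,336:]=0
ys,xs=np.nonzero(k); print("knob",len(xs),xs.mean(),ys.mean(),"z",np.median(X[k][:,2]))
for z in (.082,.085): print(z,rf(onz(c,[[xs.mean(),ys.mean()]],z)))
hsv=cv2.cvtColor(p,cv2.COLOR_RGB2HSV)
def run(P0,P1,n=200): 
    w=np.linspace(P0,P1,n); uv=proj(c,w).astype(np.float32); return cv2.remap(p.astype(np.float32),uv[:,:1],uv[:,1:],cv2.INTER_LINEAR)[:,0]
ss=np.linspace(.0,.08,161)
# saddle edges at z=.07 off the rail (x=.025), wood vs grey: saturation ; plate centre x=-.09 z=.075 brightness
for x,z in ((.025,.07),(-.024,.07)):
    a=run(W(x,0,z),W(x,.08,z),161); sat=a.max(1)-a.min(1); i=np.nonzero(sat<35)[0]; print("saddle",x,ss[i[0]],ss[i[-1]],(ss[i[0]]+ss[i[-1]])/2)
for x in (-.06,-.08,-.1,-.12):
    a=run(W(x,0,.075),W(x,.08,.075),161); b=a[:,2]; i=np.nonzero(b>95)[0]; print("plate",x,ss[i[0]],ss[i[-1]],(ss[i[0]]+ss[i[-1]])/2)
q=X[240:295,370:425]; q=q[(q[...,2]>.066)&(q[...,2]<.084)]; print("pot",rf([cv2.minAreaRect(q[:,:2].astype(np.float32))[0]]))
```

```text
knob 39 327.3333333333333 210.69230769230768 z 0.0807211244075593
0.082 [[-0.00101169  0.03915627]]
0.085 [[-0.0015652   0.03912713]]
saddle 0.025 0.014 0.065 0.0395
saddle -0.024 0.0125 0.07 0.04125
plate -0.06 0.032 0.044 0.038
plate -0.08 0.032 0.044 0.038
plate -0.1 0.032 0.0445 0.03825
plate -0.12 0.0315 0.044 0.03775
pot [[-0.09119825 -0.13379906]]
```

The stop is seated: knob at s = 39.2 mm, plate at 38.0 mm and notch at 38.5 mm. The finger was still about 3 mm behind the seated contact position, so the pin drew itself in. Next is the pot.

Run:
```python
from rig import *
from h import *
move_straight(W(-.091,-.235,.042),velocity=.12,max_force=15)
s=sense(); print(s["time"],rf(s["tool_pos"]),s["tool_pos"][2],s["ft_force"].round(2))
f0=s["ft_force"]
for t,v in ((-.198,.05),(-.15,.05),(-.10,.05),(-.0805,.03)):
    hit=move_straight(W(-.091,t,.042),velocity=v,max_force=9)
    s=sense(); print(hit,round(s["time"],2),rf(s["tool_pos"]).round(4),(s["ft_force"]).round(2))
    if hit: break
for n in ["top","side"]:
    p,d=get_image(n); cv2.imwrite(f"pics/{n}4.png",p[:,:,::-1]); np.save(f"{n}4.npy",d); np.save(f"{n}4rgb.npy",p)
```

```text
15.9 [[-0.09065142 -0.23522852]] 0.04265613359454199 [ 0.24 -1.09 -0.06]
False 16.79 [[-0.0909 -0.1982]] [-0.    0.65  1.12]
False 17.9 [[-0.091  -0.1499]] [0.28 0.   0.34]
False 19.05 [[-0.091  -0.0999]] [ 0.63 -0.2  -0.36]
False 19.85 [[-0.0911 -0.0802]] [ 0.58 -0.53 -0.23]
```

View pics/side4.png

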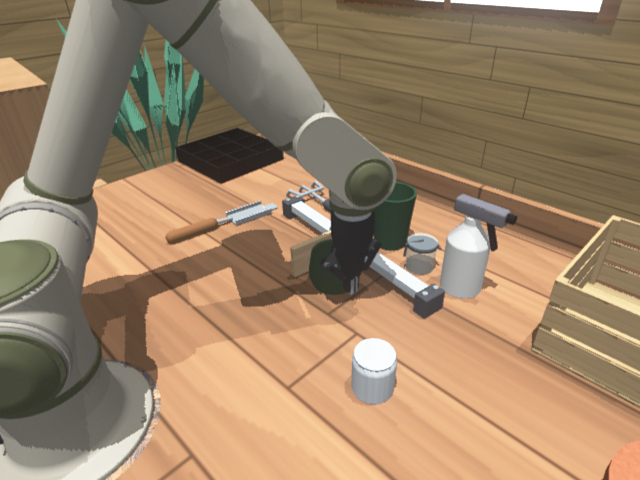

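View pics/top4.png

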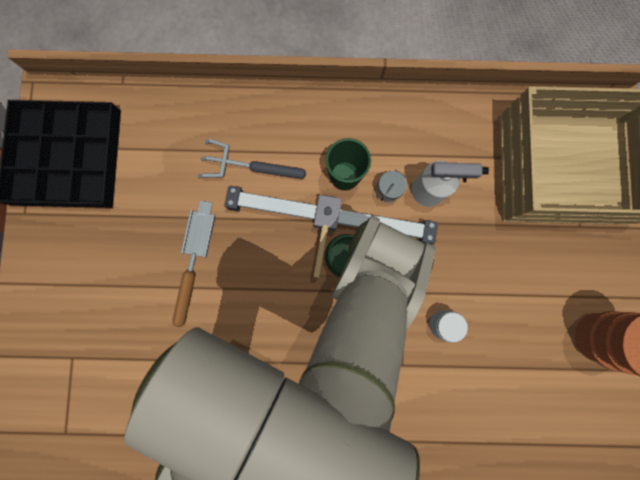

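The pot is now next to the plate (top view: pot at (343,255), plate at (320,252)). I'll give it a light final nudge, back off and measure.

Run:
```python
from rig import *
from h import *
hit=move_straight(W(-.091,-.0785,.042),velocity=.01,max_force=4)
s=sense(); print(hit,round(s["time"],2),rf(s["tool_pos"]).round(4),(s["ft_force"]).round(2))
wait(.4)
move_straight(W(-.091,-.14,.042),velocity=.08)
move_straight(W(-.091,-.2,.16),velocity=.2)
move_straight(W(-.14,-.26,.2),velocity=.2)
for n in ["top","side"]:
    p,d=get_image(n); cv2.imwrite(f"pics/{n}5.png",p[:,:,::-1]); np.save(f"{n}5.npy",d); np.save(f"{n}5rgb.npy",p)
c=camera_params("top");p=np.load("top5rgb.npy");X=cloud(c,np.load("top5.npy"));g=cv2.cvtColor(p,cv2.COLOR_RGB2GRAY)
cv2.imwrite("pics/top5c.png",cv2.resize(p[160:300,260:460],None,fx=4,fy=4,interpolation=cv2.INTER_CUBIC)[:,:,::-1])
k=(g<90)&(X[...,2]>.074); k[:203]=0;k[219:]=0;k[:,:320]=0;k[:,336:]=0
ys,xs=np.nonzero(k); print("knob",len(xs),xs.mean(),ys.mean(),rf(onz(c,[[xs.mean(),ys.mean()]],.082)))
ss=np.linspace(.0,.08,161)
for x in (-.05,-.12,-.14):
    uv=proj(c,np.linspace(W(x,0,.075),W(x,.08,.075),161)).astype(np.float32); a=cv2.remap(p.astype(np.float32),uv[:,:1],uv[:,1:],cv2.INTER_LINEAR)[:,0]
    i=np.nonzero(a[:,2]>95)[0]; print("plate",x,ss[i[0]],ss[i[-1]])
q=X[235:285,326:375]; q=q[(q[...,2]>.066)&(q[...,2]<.084)]; r=cv2.minAreaRect(q[:,:2].astype(np.float32)); print("pot depth",rf([r[0]]),r[1],np.percentile(q[:,2],[5,95]))
```

```text
False 20.3 [[-0.091  -0.0786]] [-0.99 -2.96  0.25]
knob 37 327.2972972972973 210.59459459459458 [[-0.0008152   0.03926943]]
plate -0.05 0.0325 0.044
plate -0.12 0.0315 0.044
plate -0.14 0.0325 0.0445
pot depth [[-0.08674497 -0.01807137]] (0.08587728440761566, 0.08827389031648636) [0.06785843 0.07693589]
```

View pics/top5c.png

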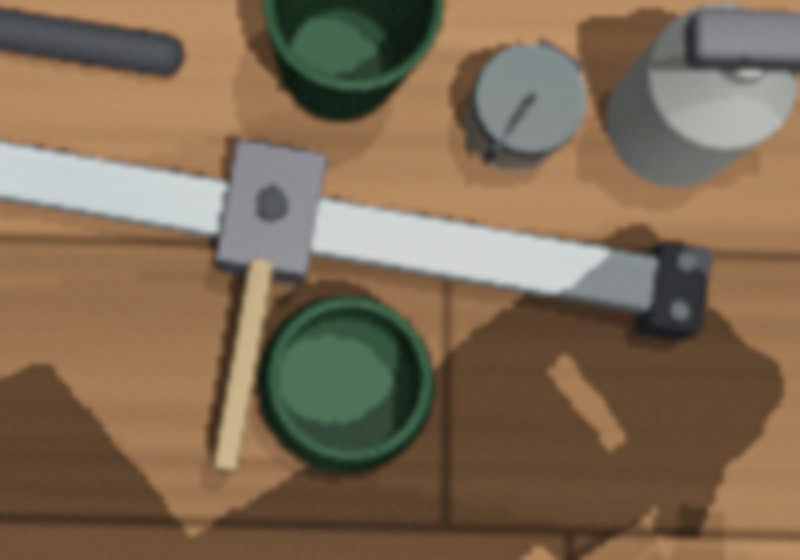

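View pics/side5.png

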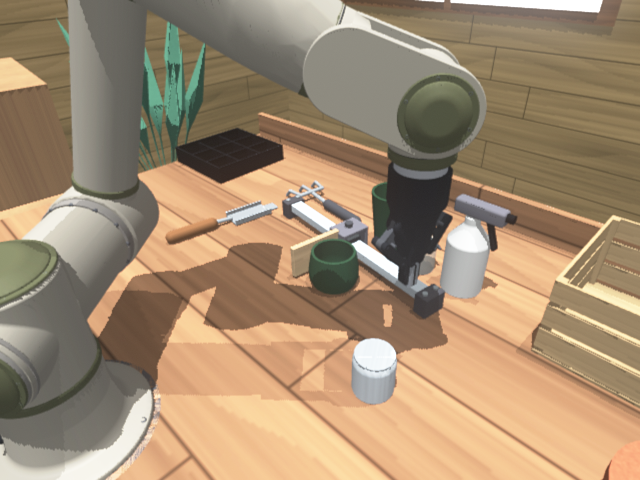

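The top crop shows the pot (346,383) touching the plate, with the knob still at (271,203). The pot measures 56.6 mm from the plate and about 0.5 mm off its middle, inside all the limits.

Run:
```python
from rig import *
wait(.3); print(sense()["time"]); sign_off()
```

```text
23.4083
the job is handed in; nothing more can be done
```

I pushed the stop along the rail with closed fingers until its pin clicked into the notch. I then pushed the squat pot, low at the belly, until it stood against the plate. I backed off and handed the job in at about 23.4 s of the 64 s; no verdict was reported.

**Stop:** in the last picture the knob was at 39.3 mm along the rail and the plate's centre at about 38 mm. The notch was at 38.5 mm when I measured it at the start, so the stop is within about 1 mm. The push peaked at about 10 N on the first ridge and then fell away. The stop seated with the finger still about 3 mm behind it.

**Pot:** its centre is about 56.6 mm from the plate towards −y, where 56 mm is touching. It is about 0.5 mm off the plate's middle and upright, with its rim level at about 75 mm. The last nudge met about 3 N, well under the 10 N that would push the stop out.

**Checks that disagreed:** one saddle-edge reading gave 41 mm, because it picked up the saddle's side face. My first click test also triggered early, on the flat top of the ridge, so I went on past it.

**Bystanders:** they looked unmoved in the before and after pictures. I did not measure their positions again.

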